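# Index the stone analyser's turret and shut its lid

## Robot

A 7-joint arm with a two-finger parallel gripper is mounted at the origin on the work surface. World frame = base frame: x ahead of the robot, y to its left, z up, the work surface at z = 0. Lengths are in m, angles in rad, forces in N, time in s.
With the tool pointing down it reaches from about 0.4 to 0.85 m from the base axis. Payload 10.4 kg.
Tool frame: the origin (TCP) lies on the mounting face of the last link; the fingertips stand 182 mm ahead of it and the grasp point (between the pads) lies 164 mm ahead of it; y points along the fingers, x is the direction in which the jaws open and shut, and the axes are right-handed (so a half turn about y gives the same grasp; the last joint's range is limited). The gripper opens to 87 mm and grips with 3 to 60 N. Pads are 19 mm wide; open, the fingers measure 117 mm over their backs; the gripper's body (75 mm by 190 mm) begins 51 mm behind the grasp point.
Start: joints at [-1.199, 0.332, -0.065, 1.46, 0.022, 1.35, -0.088], TCP at [0.24, 0.577, 0.405] pointing down, gripper open.
Joint ranges: [-2.6, 2.6], [-0.5, 2.12], [-1.47, 1.34], [0.16, 2.42], [-1.27, 4.41], [0.06, 2.06], [-2.6, 2.6]. Speed limits (rad/s): [2.22, 2.22, 2.79, 2.79, 3.14, 3.14, 3.14].

## Interface

Orientations are given as a rotation vector (axis times angle).
In Python, from rig import env, viewer gives the robot as it stands.
- The arm moves only by the tool apply_moves, never from a script. Its arguments are lists of equal length, an entry for each row: "angular": the turn, a rotation vector about the tool's x, y, z in rad, a list of three; "translation": the shift along the tool's x, y, z in mm, a list of three; "claw": the gripper command: -1 is fully open, 1 is shut, values between are in proportion. A call has exactly 10 rows; each row shifts and turns the commanded pose from where the row before left it, along the tool's axes as they then stand; what a row does not reach is not made up. A row lasts 1/12 s, in which the tool goes at most 41.7 mm and 7.16 degrees, less where a joint would pass 70% of its speed; a pose out of reach is approached as far as the arm can. A call with a gripper value outside its range is refused whole. The fingers move at their own pace and stop on an object; "force" is the grip in N (left out, the last holds). Time passes only in rows, so rows that do not move let the fingers close, or fill a call up. It gives the time, the measured TCP pose, the force and the opening at its end, in the units of the state.
- env.observe(): the state, without advancing time (a new reading comes with each control period).
- viewer.capture(name): name is "scene" or "side" or "wrist"; returns the picture (420x560x3 uint8, red, green, blue); there is no depth.
- viewer.camera_params(name): a dict with "fx", "fy", "cx", "cy" (pixels), "position" and "attitude" of the camera in the world. Camera axes: x right, y up, looking along -z (the intrinsics and any distortion apply to the point x, -y, -z); pixel columns grow to the right and rows downward; lengths in m; the calibration is good to about 2 mm. A picture is of the moment at which its call begins: read the wrist's pose just before it. camera_params takes no time and is no camera call; for the wrist camera it gives the pose at the moment of the call.
- env.close_job(): hands the job in, once; it reports no verdict.
The state is a dict: "t": time; "qpos": joint angles; "qd": joint speeds; "effort": joint torques, N m; "ee_pos": TCP position; "eef_rot": TCP orientation; "force": force on the tool from outside, world axes, zero at the start; "wrist_torque": the same for the moment, N m; "opening": finger opening in m.
Only numpy, scipy, OpenCV 4.12 (cv2) and the standard library are available. Lean on these libraries where they do the work, as an engineer would, in place of code of your own. Each camera call takes 0.05 s, during which the arm holds its last target. There are 200 camera calls.

## Task

Get the stone analyser ready to measure the red stone: turn its sample turret, pushing it round by its bare arms one after another, until the cup with the red stone stands centred over the yellow-ringed measuring port under the viewing window. Do not touch the cups or the stones. Then swing the lid over and press its front edge down until the catch snaps and it is fully shut, leaving the other instruments on the table where they are.

Things in the scene. Friction and masses are not known exactly. Their poses are not given: they have to be found in the camera images.
- analyser: white benchtop stone analyser, fixed, 373 mm deep (its x -148 to +225 mm), 300 mm wide (y +-150), flat top deck 150 mm above the table; raised console (to 195 mm; slim orange lamp to 240 mm at x 195, y -115) over x 165 to 225. Origin on the table under the turret's vertical axis; z up; loading side faces its -x. The open lid lies back over the roof
- loading_well (a point): middle of the mouth of the open well that shows the turret, at deck height (150 mm). The mouth spans the analyser's x -132 to -16 mm, y +-130 mm; well floor 100 mm above the table. The rest of the turret runs under a fixed roof (underside at 138 mm, top 150) with a clear viewing window (x 66 to 130, y +-45) above the measuring port
- turret (a joint): angle of the aluminium five-armed star turret about the analyser's z, counter-clockwise from above positive, rad. At 0 or 6.283 the red stone's arm points to the analyser's +x, over the port; counter-clockwise from red, every 72 deg: green, amber, blue, white. Turns both ways, limits -7 and 13; no notches: friction (0.12 N m, about 2 N on an arm) holds it where it is left
- turret_hub (a point): on the turret's axis at mid-height of its arms, 113 mm above the table. Hub radius 20 mm, 127 mm high (cap 133). Arms: straight bars 12 mm wide, 14 mm high (106 to 120 mm above the table), bare from 20 to 86 mm from the axis. Clear gap between two arms: 54 mm at 56 mm from the axis
- cup_red: black round sample cup, 36 mm across, with a red domed stone (29 mm across) fixed in it; at the end of its arm, 104 mm from the turret axis. Origin: centre of the cup's underside, 106 mm above the table; stone's top 130 mm. All cups can spin in their seats, so only their positions tell
- cup_green: the same cup with a green stone, next arm counter-clockwise from red
- cup_amber: the same cup with an amber stone
- cup_blue: the same cup with a blue stone
- cup_white: the same cup with a white stone, next arm clockwise from red
- port (a point): centre of the measuring port: 38 mm dark disc in a 48 mm yellow ring on the well's floor, 104 mm from the turret axis along the analyser's +x, under the viewing window, 100 mm above the table
- lid (a joint): opening angle of the lid, rad: 0 shut, grows as it opens up and back over the roof (stop at 2.7; starts 2.3 to 2.6). A friction hinge (0.24 N m, 2 to 3 N at the edge) holds it at any angle. A sprung ball catch in the front wall stops it about 0.12 rad before shut; about 8 to 12 N down on the middle of the front rail snaps it past, and it stays shut
- lid_front (a point): on the lid's outer face, middle of its front rail, 117 mm from the hinge line, 13 mm from the free edge. z: the lid's outward normal (up when shut, the point then 160 mm above the table); y: along the edge; x: towards the hinge. Lid: grey frame with clear pane, 286 mm wide, 10 mm thick, free edge 130 mm from the hinge line; front rail 26 mm deep
- lid_hinge (a point): middle of the lid's hinge line, which runs along the analyser's y at its x = -12 mm, 150 mm above the table; the lid's underside passes through it
- scale: black pocket scale with steel pan, 125 x 78 x 20 mm, loose; origin under its centre
- oil: amber bottle with white cap, 38 mm across, 78 mm tall, loose; origin under its centre
- refractometer: grey refractometer, 130 x 48 x 81 mm with a black eyepiece at -x, loose; origin under its centre
- calipers: brass calipers, 160 mm long, lying flat, loose; origin under the middle of the beam

How it is judged:
On the way, in this order (a step that is already met when the one before it is completed fails the run):
1. with the lid still open, the red stone's cup stands at rest centred over the measuring port, within 10 mm (horizontal distance between cup_red and port below 0.01 m and velocity of joint turret between -0.05 and 0.05 rad/s and value of joint lid above 1.2 rad), for 0.2 s.
2. the lid is pressed shut past its catch (value of joint lid below 0.04 rad), for 0.2 s.
At the end, for the whole second after the job is handed in: The red stone's cup is within 10 mm (in plan) of the centre of the measuring port, the lid is fully shut past its catch (within 0.04 rad, 5 mm at its edge), and the scale, bottle, refractometer and calipers are each within 30 mm of where they were (horizontal distance between cup_red and port below 0.01 m and value of joint lid below 0.04 rad and distance of each of scale, oil, refractometer, calipers from where it was at the start of the episode below 0.03 m); the robot touches nothing.
It fails at once if a cup or its stone is touched (more than 0.5 N) (contact force between any of cup_red, cup_green, cup_amber, cup_blue, cup_white and anything else above 0.5 N).
It fails at once if one of the other instruments is pushed more than 30 mm away (distance of any of scale, oil, refractometer, calipers from where it was at the start of the episode above 0.03 m).
It also fails if it takes over 69 s, if anything falls off the work surface, if the arm or the gripper's body presses on something with over 40 N, if the wrist force passes 120 N, or if a joint passes its speed limit or range.

## Working session

There is one attempt and no reset: what is moved stays moved. The work goes in short steps, Python scripts to look and compute and a tool call to move; the robot and the scene stay as the last step left them, time stands still between calls to the robot, and variables do not carry over. Pictures are saved under pics/ and viewed, about 8 in all and at most 12, crops included, and the job is handed in when it is done.

Besides the shell and the picture viewer there is one more tool, called after "Emit:" as name(argument=value, ...) on one line, values as JSON. apply_moves: Moves the arm, as the interface text tells. Its arguments: {"type":"object","properties":{"angular":{"type":"array"},"translation":{"type":"array"},"claw":{"type":"array"},"force":{"type":"number"}},"required":["angular","translation","claw"]}

```bash
mkdir -p pics; ls
python3 - <<'E'
from rig import env, viewer
import cv2
s=env.observe(); print({k:s[k] for k in('t','ee_pos','eef_rot','force','opening')})
for n in("scene","side","wrist"):
    print(n,viewer.camera_params(n))
ims=[viewer.capture(n) for n in("scene","side")]
for n,i in zip("ab",ims): cv2.imwrite(f"pics/{n}.png",cv2.resize(i[:,:,::-1],(800,600),interpolation=cv2.INTER_CUBIC))
E
```

```text
pics
{'t': 0.0, 'ee_pos': array([0.2403265 , 0.57680814, 0.40393483]), 'eef_rot': array([-1.37135689, -0.91283011,  0.91474321]), 'force': array([ 0.19146854, -0.45237581, -0.01586446]), 'opening': 0.0871019563084076}
scene {'fx': 464.70965481852005, 'fy': 464.70965481852005, 'cx': 283.0492213098203, 'cy': 210.5864409913422, 'position': array([1.019985  , 0.30909162, 0.76954057]), 'attitude': array([0.36098571, 0.76563941, 2.1639869 ])}
side {'fx': 464.89403531024067, 'fy': 464.89403531024067, 'cx': 284.59379402155577, 'cy': 209.0851824441869, 'position': array([ 0.53215076, -0.60983861,  0.55290351]), 'attitude': array([ 0.94017369, -0.07360937, -0.12613346])}
wrist {'fx': 296.77196217240504, 'fy': 296.77196217240504, 'cx': 276.26044316699455, 'cy': 209.43583752010846, 'position': array([0.17295665, 0.60400265, 0.38308957]), 'attitude': array([-0.23781777, -0.15682757,  1.16840012])}
```

View pics/a.png

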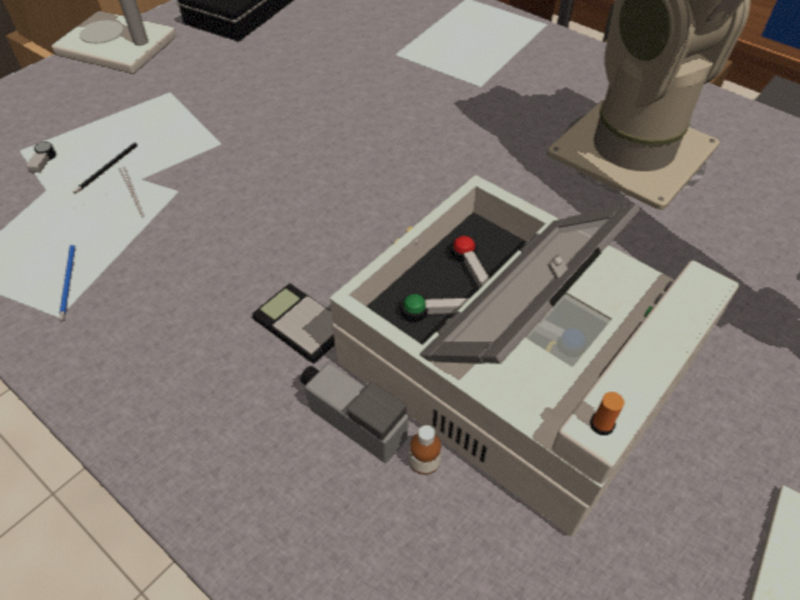

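View pics/b.png

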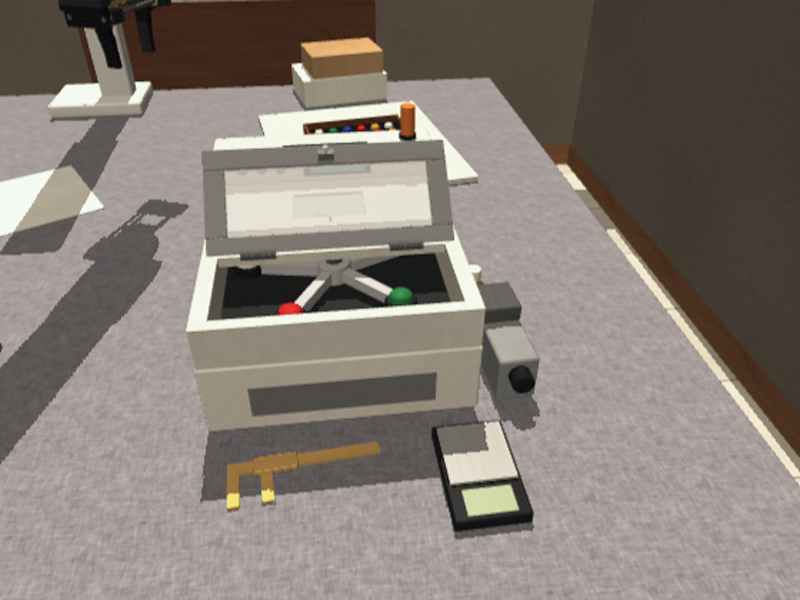

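Scene picture: red stone at (465,245), green at (414,305), the deck's loading-side corners at (475,180) and (335,297), and the lid open. Side picture: front deck corners at (190,327) and (483,318), red at (290,311), green at (401,297), lid free edge from (203,152) to (443,142).

```bash
cat > h.py <<'E'
import numpy as np, cv2
from scipy.spatial.transform import Rotation as R
def proj(cp,P):
    P=np.atleast_2d(P); c=R.from_rotvec(cp['attitude']).inv().apply(P-cp['position'])
    return np.c_[cp['cx']+cp['fx']*c[:,0]/-c[:,2], cp['cy']-cp['fy']*c[:,1]/-c[:,2]]
def a2w(p,L):  # p=x,y,yaw ; analyser local (m) -> world
    L=np.atleast_2d(np.asarray(L,float)); c,s=np.cos(p[2]),np.sin(p[2])
    return np.c_[p[0]+c*L[:,0]-s*L[:,1], p[1]+s*L[:,0]+c*L[:,1], L[:,2]]
def cup(t,k,z=.122,r=.104): a=t+np.deg2rad(72*k); return [r*np.cos(a),r*np.sin(a),z]
def lidp(th,d,y,n=0): return [-.012-d*np.cos(th)+n*np.sin(th), y, .15+d*np.sin(th)+n*np.cos(th)]
E
cat > fit.py <<'E'
from h import *
from rig import env,viewer
from scipy.optimize import least_squares
cs,cd=viewer.camera_params("scene"),viewer.camera_params("side")
def model(q):
    p,t,th=q[:3],q[3],q[4]
    A=[[-.148,.15,.15],[-.148,-.15,.15],cup(t,0),cup(t,1),[.195,-.115,.24],lidp(th,.13,.143),]
    B=[[-.148,.15,.15],[-.148,-.15,.15],cup(t,0),cup(t,1),lidp(th,.13,.143),lidp(th,.13,-.143),[0,0,.133],[-.148,.15,0],[-.148,-.15,0]]
    return proj(cs,a2w(p,A)),proj(cd,a2w(p,B))
a=np.array([[475,180],[335,297],[465,245],[414,305],[612,397],[637,208]])*.7
b=np.array([[190,327],[483,318],[290,311],[401,297],[203,152],[443,142],[336,262],[211,425],[475,404]])*.7
f=lambda q:np.r_[(model(q)[0]-a).ravel(),(model(q)[1]-b).ravel()]
r=least_squares(f,[.45,.15,1.6,2.6,2.4],loss='soft_l1')
print(r.x,np.round(f(r.x).reshape(-1,2),1).tolist())
q=r.x; np.save('q.npy',q)
for n,c,im in(("scene",cs,0),("side",cd,0)):
    im=cv2.resize(cv2.imread(f"pics/{'a' if n=='scene' else 'b'}.png"),(800,600))
    L=[[(-.148,.15,.15),(-.148,-.15,.15),(.165,-.15,.15),(.165,.15,.15)],[(-.132,.13,.15),(-.132,-.13,.15),(-.016,-.13,.15),(-.016,.13,.15)],
       [lidp(q[4],0,.143),lidp(q[4],.13,.143),lidp(q[4],.13,-.143),lidp(q[4],0,-.143)],[(.066,.045,.15),(.066,-.045,.15),(.13,-.045,.15),(.13,.045,.15)],[(-.148,.15,0),(-.148,-.15,0),(.225,-.15,0),(.225,.15,0)]]
    L+=[[(0,0,.12),cup(q[3],k,.12,.086)] for k in range(5)]
    for l in L: cv2.polylines(im,[np.int32(np.round(proj(c,a2w(q[:3],l))/.7*8))],True,(255,0,255),1,cv2.LINE_AA,3)
    cv2.imwrite(f"pics/{n}_ov.png",im)
A=cv2.imread("pics/scene_ov.png")[160:540,240:760]; B=cv2.imread("pics/side_ov.png")[120:440,170:550]
B=cv2.resize(B,None,fx=1,fy=1); o=np.zeros((380,800,3),np.uint8); 
A=cv2.resize(A,(420,307)); o[:307,:420]=A; o[:320,420:800]=B; cv2.imwrite("pics/ov.png",o)
s=env.observe(); print(R.from_rotvec(s['eef_rot']).as_matrix().round(3), np.linalg.norm(q[:2]))
for n,pt in {'mouth':(-.074,0,.15),'hub':(0,0,.113),'port':(.104,0,.1)}.items(): print(n,a2w(q[:3],pt))
E
python3 fit.py
```

```text
[0.54304724 0.06216854 1.56320125 2.62646617 2.45158766] [[-0.0, -3.8], [-6.2, 1.1], [-0.9, 0.3], [-0.2, -0.7], [-0.1, 4.1], [1.5, 0.5], [-4.9, 2.2], [2.9, -7.3], [-0.1, -0.5], [-0.5, -1.5], [0.2, -1.3], [-0.3, -1.9], [-1.9, -5.6], [-1.4, 8.4], [1.2, 5.7]]
[[ 0.385 -0.    -0.923]
 [ 0.923 -0.001  0.385]
 [-0.001 -1.    -0.   ]] 0.5465942167481994
mouth [[ 0.54248521 -0.01182932  0.15      ]]
hub [[0.54304724 0.06216854 0.113     ]]
port [[0.54383713 0.16616554 0.1       ]]
```

View pics/ov.png

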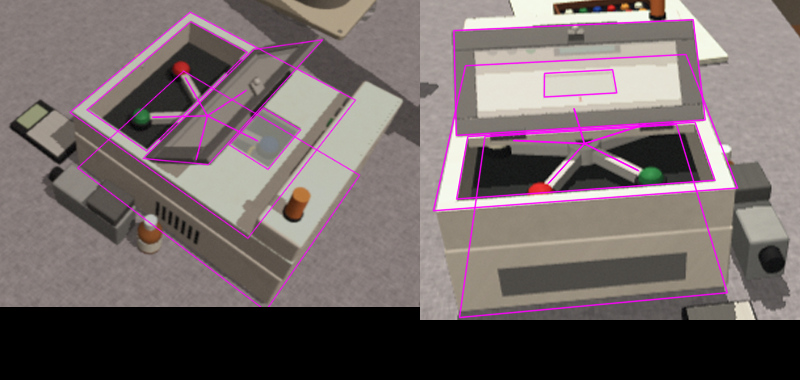

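The fit puts the turret axis near (0.543, 0.062), the yaw at 1.563, the red arm at about 150° and the lid at about 2.45. My hand-picked points leave residuals up to 8 px. I'll move over the well and refine with the wrist camera.

Emit:
apply_moves(angular=[[0, 0.118, 0], [0, 0.118, 0], [0, 0.118, 0], [0, 0.118, 0], [0, 0.118, 0], [0, 0.118, 0], [0, 0.118, 0], [0, 0.118, 0], [0, 0.118, 0], [0, 0.118, 0]], translation=[[0, -10, 0], [0, -10, 0], [0, -10, 0], [0, -10, 0], [0, -10, 0], [0, -10, 0], [0, -10, 0], [0, -10, 0], [0, 0, 0], [0, 0, 0]], claw=[1, 1, 1, 1, 1, 1, 1, 1, 1, 1], force=20)

```text
t: 0.93
ee_pos: [0.2404, 0.577, 0.4851]
eef_rot: [-1.57, 0.008, -0.008]
force: [-0.3, 0.5, -1.0]
opening: 0.0284
```

Emit:
apply_moves(angular=[[0, 0, 0], [0, 0, 0], [0, 0, 0], [0, 0, 0], [0, 0, 0], [0, 0, 0], [0, 0, 0], [0, 0, 0], [0, 0, 0], [0, 0, 0]], translation=[[18, 0, -34], [18, 0, -34], [18, 0, -34], [18, 0, -34], [18, 0, -34], [18, 0, -34], [18, 0, -34], [18, 0, -34], [18, 0, -34], [18, 0, -34]], claw=[1, 1, 1, 1, 1, 1, 1, 1, 1, 1])

```text
t: 1.77
ee_pos: [0.4194, 0.2342, 0.4846]
eef_rot: [-1.571, 0.003, -0.003]
force: [0.6, 0.3, -0.0]
opening: 0.0007
```

Emit:
apply_moves(angular=[[0, 0, 0], [0, 0, 0], [0, 0, 0], [0, 0, 0], [0, 0, 0], [0, 0, 0], [0, 0, 0], [0, 0, 0], [0, 0, 0], [0, 0, 0]], translation=[[18, 0, -34], [18, 0, -34], [18, 0, -34], [18, 0, -34], [18, 0, -34], [18, 0, -34], [18, 0, -34], [0, 0, -34], [0, 0, 0], [0, 0, 0]], claw=[1, 1, 1, 1, 1, 1, 1, 1, 1, 1])

```text
t: 2.6
ee_pos: [0.5437, -0.0386, 0.4845]
eef_rot: [-1.571, 0.007, -0.006]
force: [-0.0, 0.8, -0.7]
opening: 0.0006
```

Run:
```python
from rig import env, viewer
import cv2,json
cp=viewer.camera_params("wrist"); im=viewer.capture("wrist"); print(cp)
s=env.observe(); print(s['t'],s['ee_pos'],s['eef_rot'],s['qpos'],s['opening'],s['force'])
json.dump({k:(v.tolist() if hasattr(v,'tolist') else v) for k,v in cp.items()},open('w1.json','w'))
cv2.imwrite("pics/w1raw.png",im[:,:,::-1]); cv2.imwrite("pics/w1.png",cv2.resize(im[:,:,::-1],(800,600),interpolation=cv2.INTER_CUBIC))
```

```text
{'fx': 296.77196217240504, 'fy': 296.77196217240504, 'cx': 276.26044316699455, 'cy': 209.43583752010846, 'position': array([0.54369248, 0.03309177, 0.46359524]), 'attitude': array([-0.26851785,  0.0007569 , -0.00896869])}
2.65 [ 0.54381886 -0.03654742  0.48442996] [-1.570519    0.00462792 -0.00362552] [-0.62573258  0.12631956  0.67938662  1.57686291 -0.0799126   1.46723351
  0.05282297] 0.0005314444672821667 [-0.274658    1.15833475 -0.75108384]
```

View pics/w1.png

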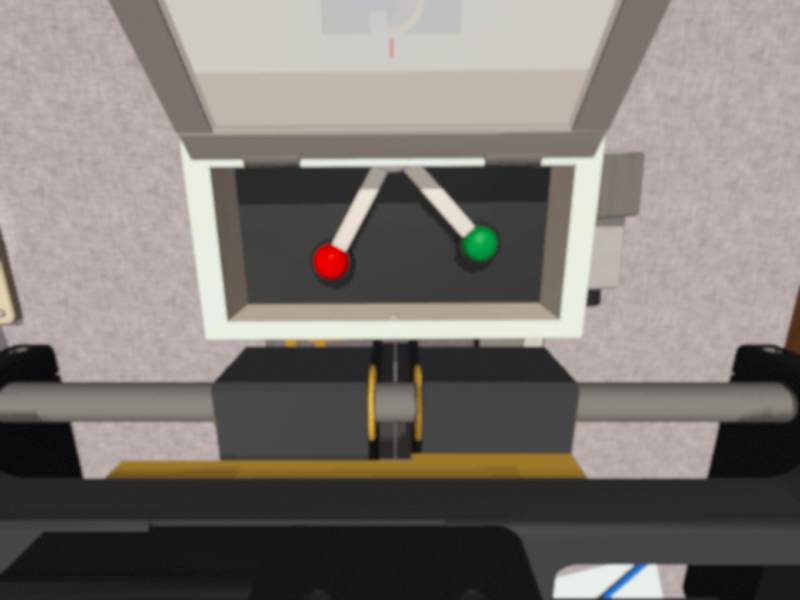

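Wrist view: mouth front corners at (228,320) and (561,320), rear corners near (213,165) and (577,165), outer front deck corners at (205,338) and (584,337). Red is at (331,260), green at (480,242), and both bare arms are clearly seen.

```bash
cat > fit2.py <<'E'
from h import *
import json
from rig import viewer
from scipy.optimize import least_squares
def blob(im,red):
    b,g,r=[im[:,:,i].astype(int) for i in range(3)]
    m=((r>120)&(g<60)&(b<60)) if red else ((g>80)&(r<50)&(b<110)&(g-b>25))
    n,_,st,ce=cv2.connectedComponentsWithStats(m.astype(np.uint8)); 
    k=[i for i in range(1,n) if st[i,4]>25]; return [(ce[i].round(1).tolist(),st[i].tolist()) for i in k]
w=json.load(open('w1.json')); W={k:np.array(v) for k,v in w.items()}
cs=viewer.camera_params("scene")
im=cv2.imread('pics/w1raw.png'); print('w',blob(im,1),blob(im,0))
M=[(-.148,.15,.15),(-.148,-.15,.15),(-.132,.13,.15),(-.132,-.13,.15),(-.016,.13,.15),(-.016,-.13,.15)]
a=np.array([[205,338],[584,337],[228,320],[561,320],[213,165],[577,165]])*.7
st=np.array([[331,260],[480,242]])*.7
b=np.array([[190,327],[483,318],[290,311],[401,297]])*.7
def f(q): return np.r_[(proj(W,a2w(q,M))-a).ravel(),(proj(W,a2w(q,[cup(q[3],0),cup(q[3],1)]))-st).ravel()]
r=least_squares(f,[.543,.062,1.563,2.626],loss='soft_l1'); q=r.x
print(q,np.round(f(q).reshape(-1,2),1).tolist())
q0=np.load('q.npy'); np.save('q2.npy',np.r_[q,q0[4]])
o=cv2.imread('pics/w1.png')
L=[M[2:4]+[M[5],M[4]],[M[0],M[1],(.165,-.15,.15),(.165,.15,.15)]]+[[(0,0,.12),cup(q[3],k,.12,.086)] for k in (0,1)]
for l in L: cv2.polylines(o,[np.int32(np.round(proj(W,a2w(q,l))/.7*8))],True,(255,0,255),1,cv2.LINE_AA,3)
cv2.imwrite('pics/w1ov.png',o[100:400,150:650])
E
python3 fit2.py
```

```text
w [([230.8, 183.2], [219, 171, 25, 25, 455])] [([336.1, 170.5], [324, 158, 24, 25, 435])]
[0.54365458 0.06218588 1.56332697 2.62229731] [[-0.8, 1.0], [0.6, 1.3], [-0.6, 0.0], [0.4, -0.3], [-2.3, -1.0], [1.0, -1.4], [-0.0, 0.3], [0.6, 1.4]]
```

View pics/w1ov.png

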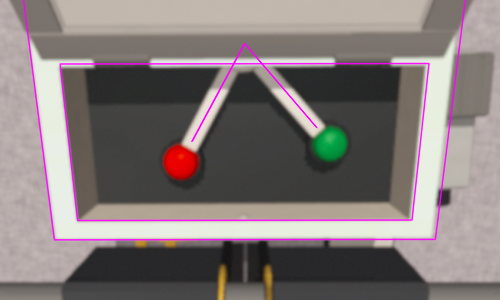

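The mouth overlay is excellent: hub at (0.5437, 0.0622), yaw 1.563, red at 150.2°. The plan is three clockwise pushes with the closed fingers: red 150→108, green 180→108, then amber 180→144.

```bash
cat > plan.py <<'E'
import sys
from h import *
from rig import env
q=np.load('q2.npy')
def probe(adeg,r=.058,clear=0,hx=.010,hy=.015):
    a=np.deg2rad(adeg); u=np.array([np.cos(a),np.sin(a)]); n=np.array([-u[1],u[0]])
    return r*u+n*(.006+hx*abs(n[0])+hy*abs(n[1])+clear)
def rows(wps,start=None):
    """wps: list of (lx,ly,tipz,step_mm) analyser-local; prints rows in tool mm (tool assumed x=wx,y=-wz,z=wy)"""
    s=env.observe(); p=np.array(s['ee_pos']) if start is None else start; Rm=R.from_rotvec(s['eef_rot'])
    out=[]
    for lx,ly,z,st in wps:
        t=a2w(q,[lx,ly,z+.182])[0]; d=t-p; n=max(1,int(np.ceil(np.linalg.norm(d)*1000/st)))
        for i in range(n): out.append(Rm.inv().apply(d)/n*1000)
        p=t
    c=np.cumsum(out,0); o=np.diff(np.r_[[[0,0,0]],np.round(c,0)],axis=0).astype(int).tolist()
    print(len(o)); 
    for i in range(0,len(o),10): print(o[i:i+10])
E
python3 - <<'E'
from plan import *
s=env.observe(); print(s['ee_pos'])
a=probe(150.2,clear=.007); print(a)
rows([(*a,.165,38),(*a,.109,20)]+[(*probe(k),.109,4) for k in range(147,107,-3)],)
E
```

```text
[ 0.54381886 -0.03654742  0.48442996]
[-0.06572974  0.00193572]
23
[[-1, 34, 8], [0, 35, 8], [-1, 34, 9], [-1, 34, 8], [0, 19, 0], [0, 19, 0], [0, 18, 0], [-3, 0, 1], [-3, 0, 2], [-3, 0, 1]]
[[-3, 0, 1], [-4, 0, 1], [-3, 0, 1], [-3, 0, 1], [-3, 0, 1], [-3, 0, 2], [-3, 0, 2], [-3, 0, 2], [-3, 0, 3], [-2, 0, 2]]
[[-3, 0, 3], [-2, 0, 3], [-3, 0, 3]]
```

Emit:
apply_moves(angular=[[0, 0, 0], [0, 0, 0], [0, 0, 0], [0, 0, 0], [0, 0, 0], [0, 0, 0], [0, 0, 0], [0, 0, 0], [0, 0, 0], [0, 0, 0]], translation=[[-1, 34, 8], [0, 35, 8], [-1, 34, 9], [-1, 34, 8], [0, 19, 0], [0, 19, 0], [0, 18, 0], [0, 0, 0], [0, 0, 0], [0, 0, 0]], claw=[1, 1, 1, 1, 1, 1, 1, 1, 1, 1])

```text
t: 3.48
ee_pos: [0.5414, -0.0025, 0.2928]
eef_rot: [-1.57, 0.001, -0.003]
force: [0.8, -0.4, -0.1]
opening: 0.0006
```

Run:
```python
from plan import *
s=env.observe(); print(s['t'],s['ee_pos'],s['force'],s['eef_rot'])
rows([(*probe(k),.109,4) for k in range(147,107,-3)])
```

```text
3.4833 [ 0.5413635  -0.00247669  0.29276895] [ 0.77702584 -0.36999374 -0.09340301] [-1.57026558e+00  1.43599214e-03 -2.99089601e-03]
16
[[-3, 1, 1], [-3, 0, 1], [-4, 1, 1], [-3, 0, 1], [-3, 0, 1], [-3, 0, 1], [-3, 0, 1], [-4, 0, 2], [-3, 0, 1], [-3, 0, 2]]
[[-2, 0, 2], [-3, 0, 3], [-3, 0, 2], [-2, 0, 3], [-3, 0, 3], [-2, 0, 3]]
```

Emit:
apply_moves(angular=[[0, 0, 0], [0, 0, 0], [0, 0, 0], [0, 0, 0], [0, 0, 0], [0, 0, 0], [0, 0, 0], [0, 0, 0], [0, 0, 0], [0, 0, 0]], translation=[[-3, 1, 1], [-3, 0, 1], [-4, 1, 1], [-3, 0, 1], [-3, 0, 1], [-3, 0, 1], [-3, 0, 1], [-4, 0, 2], [-3, 0, 1], [-3, 0, 2]], claw=[1, 1, 1, 1, 1, 1, 1, 1, 1, 1])

```text
t: 4.32
ee_pos: [0.5088, 0.0088, 0.2897]
eef_rot: [-1.571, 0.003, -0.003]
force: [2.7, -1.0, 0.8]
opening: 0.0007
```

Run:
```python
from plan import *
from fit2 import blob
from rig import viewer
s=env.observe(); print(s['t'],s['ee_pos'],s['force'])
rows([(*probe(k),.109,4) for k in range(120,107,-3)])
cp=viewer.camera_params("wrist");im=viewer.capture("wrist")[:,:,::-1]; print('w',blob(im,1),blob(im,0)); cv2.imwrite('pics/w2.png',im)
for t in range(100,155,10):print(t,proj(cp,a2w(q,[cup(np.deg2rad(t),0),cup(np.deg2rad(t),1)])).round(0).tolist())
```

```text
w [([230.8, 183.2], [219, 171, 25, 25, 455])] [([336.1, 170.5], [324, 158, 24, 25, 435])]
[0.54365458 0.06218588 1.56332697 2.62229731] [[-0.8, 1.0], [0.6, 1.3], [-0.6, 0.0], [0.4, -0.3], [-2.3, -1.0], [1.0, -1.4], [-0.0, 0.3], [0.6, 1.4]]
4.3167 [0.50876343 0.00879081 0.28971572] [ 2.74960062 -1.00764513  0.82187834]
6
[[-2, -1, 3], [-3, 0, 2], [-2, 0, 3], [-3, 0, 3], [-2, 0, 3], [-2, 0, 3]]
w [] [([412.2, 327.2], [402, 318, 18, 17, 127])]
100 [[144.0, 201.0], [311.0, 342.0]]
110 [[157.0, 234.0], [342.0, 344.0]]
120 [[174.0, 262.0], [373.0, 341.0]]
130 [[195.0, 287.0], [404.0, 333.0]]
140 [[220.0, 307.0], [434.0, 321.0]]
150 [[246.0, 323.0], [462.0, 304.0]]
```

View pics/w2.png

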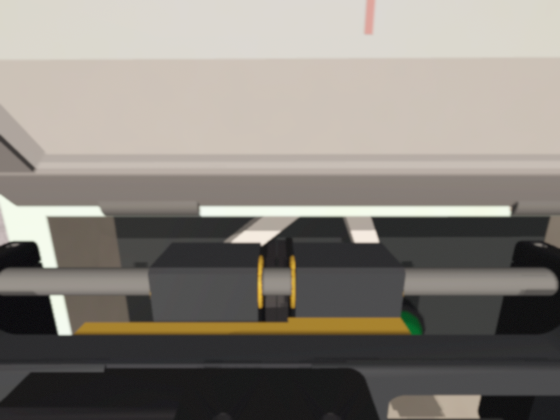

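Contact is confirmed at 2.7 N, and the green stone showing at (412,327) puts the red arm near 125°. Continuing the push, then lifting.

Emit:
apply_moves(angular=[[0, 0, 0], [0, 0, 0], [0, 0, 0], [0, 0, 0], [0, 0, 0], [0, 0, 0], [0, 0, 0], [0, 0, 0], [0, 0, 0], [0, 0, 0]], translation=[[-2, -1, 3], [-3, 0, 2], [-2, 0, 3], [-3, 0, 3], [-2, 0, 3], [-2, 0, 2], [0, 0, 0], [4, 0, -3], [0, -35, 0], [0, -35, 0]], claw=[1, 1, 1, 1, 1, 1, 1, 1, 1, 1])

```text
t: 5.2
ee_pos: [0.4986, 0.0216, 0.3601]
eef_rot: [-1.573, 0.007, 0.0]
force: [1.3, 0.6, 0.5]
opening: 0.0003
```

Emit:
apply_moves(angular=[[0, 0, 0], [0, 0, 0], [0, 0, 0], [0, 0, 0], [0, 0, 0], [0, 0, 0], [0, 0, 0], [0, 0, 0], [0, 0, 0], [0, 0, 0]], translation=[[0, -30, -5], [0, -30, -5], [0, -30, -10], [0, -20, -10], [0, 0, -10], [0, 0, -10], [0, 0, -5], [0, 0, 0], [0, 0, 0], [0, 0, 0]], claw=[1, 1, 1, 1, 1, 1, 1, 1, 1, 1])

```text
t: 6.03
ee_pos: [0.4989, -0.0324, 0.47]
eef_rot: [-1.571, 0.004, -0.002]
force: [-0.1, 0.1, 0.3]
opening: 0.0004
```

```bash
sed -n '/^def blob/,/return/p' fit2.py > b.py; sed -i '1i from h import *' b.py
cat > meas.py <<'E'
from plan import *
from b import blob
from rig import viewer
from scipy.optimize import least_squares
cp=viewer.camera_params("wrist");im=viewer.capture("wrist")[:,:,::-1].copy(); s=env.observe(); print(s['t'],s['ee_pos'],s['force'])
cv2.imwrite(f"pics/m{s['t']:.2f}.png",im); print(f"pics/m{s['t']:.2f}.png")
for nm,k in(('red',0),('green',1)):
    B=blob(im,k==0); print(nm,B)
    for c,st in B:
        f=[np.linalg.norm(proj(cp,a2w(q,cup(np.deg2rad(t),0)))-c) for t in range(360)]; print('  arm at',np.argmin(f),'err',min(f).round(1))
E
python3 meas.py
```

```text
6.0833 [ 0.49894365 -0.03237681  0.4700866 ] [-0.12219266  0.44175005 -0.46789771]
pics/m6.08.png
red [([224.4, 138.1], [212, 126, 26, 25, 510])]
  arm at 109 err 2.2
green [([314.2, 203.1], [302, 192, 25, 23, 451])]
  arm at 179 err 1.3
```

Red measures 109° and green 179°, as planned. Next push: green from 180 to 108.

Run:
```python
from plan import *
a=probe(180,clear=.007); print(a)
rows([(*a,.165,38),(*a,.109,20)]+[(*probe(k),.109,4.2) for k in range(176,107,-4)])
```

```text
[-0.058 -0.028]
39
[[18, 31, 9], [18, 30, 9], [18, 31, 9], [18, 31, 10], [0, 19, 0], [0, 18, 0], [0, 19, 0], [-3, 0, -1], [-4, 0, 0], [-3, 0, -1]]
[[-4, 0, -1], [-3, 0, -1], [-4, 0, 0], [-4, 0, -1], [-5, 0, 0], [-2, 0, 0], [-2, 0, 0], [-2, 0, 1], [-2, 0, 0], [-2, 0, 0]]
[[-2, 0, 1], [-2, 0, 0], [-3, 0, 1], [-2, 0, 1], [-2, 0, 1], [-2, 0, 1], [-2, 0, 1], [-2, 0, 1], [-2, 0, 1], [-2, 0, 1]]
[[-2, 0, 2], [-2, 0, 1], [-2, 0, 2], [-1, 0, 1], [-2, 0, 2], [-2, 0, 2], [-1, 0, 2], [-2, 0, 2], [-1, 0, 2]]
```

Emit:
apply_moves(angular=[[0, 0, 0], [0, 0, 0], [0, 0, 0], [0, 0, 0], [0, 0, 0], [0, 0, 0], [0, 0, 0], [0, 0, 0], [0, 0, 0], [0, 0, 0]], translation=[[18, 31, 9], [18, 30, 9], [18, 31, 9], [18, 31, 10], [0, 0, 0], [0, 19, 0], [0, 18, 0], [0, 17, 0], [0, 0, 0], [0, 0, 0]], claw=[1, 1, 1, 1, 1, 1, 1, 1, 1, 1])

```text
t: 6.92
ee_pos: [0.5708, 0.0038, 0.2938]
eef_rot: [-1.571, 0.004, -0.002]
force: [0.3, -1.4, 0.4]
opening: 0.0005
```

Emit:
apply_moves(angular=[[0, 0, 0], [0, 0, 0], [0, 0, 0], [0, 0, 0], [0, 0, 0], [0, 0, 0], [0, 0, 0], [0, 0, 0], [0, 0, 0], [0, 0, 0]], translation=[[-3, 0, -1], [-4, 0, 0], [-3, 0, -1], [-4, 0, -1], [-3, 0, -1], [-4, 0, 0], [-4, 0, -1], [-5, 0, 0], [-4, 0, 0], [-4, 0, 1]], claw=[1, 1, 1, 1, 1, 1, 1, 1, 1, 1])

```text
t: 7.75
ee_pos: [0.5326, -0.0005, 0.2938]
eef_rot: [-1.571, 0.003, -0.004]
force: [2.8, 1.3, 0.3]
opening: 0.0002
```

Run:
```python
from plan import *
s=env.observe(); print(s['t'],s['ee_pos'],s['force'])
p=s['ee_pos']; c,sn=np.cos(q[2]),np.sin(q[2]); d=p[:2]-q[:2]; l=np.array([c*d[0]+sn*d[1],-sn*d[0]+c*d[1]]); 
k0=min(range(100,181),key=lambda k:np.linalg.norm(probe(k)-l)); print(l,k0)
rows([(*probe(k),.109,4.2) for k in range(k0-4,107,-4)]+[(*probe(108),.109,4)])
```

```text
7.75 [ 5.32645357e-01 -4.59412032e-04  2.93787763e-01] [2.82610638 1.2748901  0.3472158 ]
[-0.06272577  0.01054101] 148
21
[[-2, 1, 1], [-2, 2, 1], [-2, 0, 0], [-2, 0, 1], [-3, 0, 1], [-2, 0, 1], [-2, 0, 1], [-2, 0, 1], [-2, 0, 1], [-2, 0, 1]]
[[-2, 0, 1], [-2, 0, 2], [-2, 0, 1], [-2, 0, 2], [-1, 0, 1], [-2, 0, 2], [-2, 0, 2], [-1, 0, 2], [-2, 0, 2], [-1, 0, 2]]
[[0, 0, 0]]
```

Emit:
apply_moves(angular=[[0, 0, 0], [0, 0, 0], [0, 0, 0], [0, 0, 0], [0, 0, 0], [0, 0, 0], [0, 0, 0], [0, 0, 0], [0, 0, 0], [0, 0, 0]], translation=[[-4, 2, 2], [-4, 1, 1], [-5, 0, 2], [-4, 0, 2], [-4, 0, 2], [-4, 0, 3], [-4, 0, 3], [-3, 0, 3], [-3, 0, 4], [-3, 0, 4]], claw=[1, 1, 1, 1, 1, 1, 1, 1, 1, 1])

```text
t: 8.58
ee_pos: [0.4948, 0.0262, 0.2907]
eef_rot: [-1.571, 0.003, -0.003]
force: [3.2, -0.9, 0.6]
opening: 0.0005
```

Emit:
apply_moves(angular=[[0, 0, 0], [0, 0, 0], [0, 0, 0], [0, 0, 0], [0, 0, 0], [0, 0, 0], [0, 0, 0], [0, 0, 0], [0, 0, 0], [0, 0, 0]], translation=[[0, 0, 0], [4, 0, -3], [0, -35, 0], [0, -35, 0], [0, -35, -10], [0, -35, -20], [0, -35, -20], [0, 0, -10], [0, 0, 0], [0, 0, 0]], claw=[1, 1, 1, 1, 1, 1, 1, 1, 1, 1])

```text
t: 9.42
ee_pos: [0.4988, -0.0372, 0.4649]
eef_rot: [-1.57, 0.005, -0.003]
force: [-0.3, 1.2, -0.6]
opening: 0.0002
```

```bash
python3 meas.py
```

```text
9.4667 [ 0.49880618 -0.03629834  0.46438548] [-0.63980787  0.7650176   0.00444396]
pics/m9.47.png
red []
green [([221.7, 131.7], [210, 120, 25, 24, 474])]
  arm at 107 err 2.9
```

Green is at 107°, so amber is near 179° and has to reach 144°. Third push, slower towards the end.

Run:
```python
from plan import *
a=probe(179.5,clear=.008)
rows([(*a,.165,38),(*a,.110,20)])
p=a2w(q,[*a,.110+.182])[0]
rows([(*probe(k),.110,3.5) for k in (176,172,168,164,160,156,152,149,147)],start=p)
```

```text
7
[[18, 29, 10], [19, 30, 10], [18, 29, 10], [18, 29, 10], [0, 19, 0], [0, 18, 0], [0, 18, 0]]
18
[[-3, 0, 0], [-3, 0, -1], [-2, 0, 0], [-3, 0, 0], [-2, 0, -1], [-2, 0, 0], [-2, 0, -1], [-1, 0, 0], [-2, 0, 0], [-2, 0, -1]]
[[-2, 0, 0], [-2, 0, 0], [-2, 0, 0], [-2, 0, 0], [-3, 0, 0], [-2, 0, 0], [-3, 0, 0], [-2, 0, 1]]
```

Emit:
apply_moves(angular=[[0, 0, 0], [0, 0, 0], [0, 0, 0], [0, 0, 0], [0, 0, 0], [0, 0, 0], [0, 0, 0], [0, 0, 0], [0, 0, 0], [0, 0, 0]], translation=[[18, 29, 10], [19, 30, 10], [18, 29, 10], [18, 29, 10], [0, 0, 0], [0, 19, 0], [0, 18, 0], [0, 17, 0], [0, 0, 0], [0, 0, 0]], claw=[1, 1, 1, 1, 1, 1, 1, 1, 1, 1])

```text
t: 10.3
ee_pos: [0.5715, 0.0032, 0.2938]
eef_rot: [-1.571, 0.005, -0.0]
force: [0.1, -0.5, 1.1]
opening: 0.0006
```

Emit:
apply_moves(angular=[[0, 0, 0], [0, 0, 0], [0, 0, 0], [0, 0, 0], [0, 0, 0], [0, 0, 0], [0, 0, 0], [0, 0, 0], [0, 0, 0], [0, 0, 0]], translation=[[-3, 0, 0], [-3, 0, -1], [-2, 0, 0], [-3, 0, 0], [-2, 0, -1], [-2, 0, 0], [-2, 0, -1], [-3, 0, 0], [-3, 0, -1], [-3, 0, 0]], claw=[1, 1, 1, 1, 1, 1, 1, 1, 1, 1])

```text
t: 11.13
ee_pos: [0.546, -0.0013, 0.2949]
eef_rot: [-1.571, 0.002, -0.004]
force: [2.8, 0.8, 0.5]
opening: 0.0004
```

```bash
cat > st.py <<'E'
from plan import *
s=env.observe(); print(s['t'],s['ee_pos'],s['force'])
p=s['ee_pos']; c,sn=np.cos(q[2]),np.sin(q[2]); d=p[:2]-q[:2]; l=np.array([c*d[0]+sn*d[1],-sn*d[0]+c*d[1]])
k0=min(np.arange(100,185,.5),key=lambda k:np.linalg.norm(probe(k)-l)); print(l,k0)
ks=[k for k in range(int(k0)-3,144,-3)]
rows([(*probe(k),.109,4) for k in ks+[144.5]])
E
python3 st.py
```

```text
11.1333 [ 0.54601092 -0.00129237  0.29493437] [2.83971106 0.78330871 0.46289598]
[-0.06345888 -0.00283041] 160.5
7
[[-2, 2, 0], [-2, 2, 1], [-3, 0, 0], [-3, 0, 0], [-3, 0, 1], [-3, 0, 0], [-1, 0, 0]]
```

Emit:
apply_moves(angular=[[0, 0, 0], [0, 0, 0], [0, 0, 0], [0, 0, 0], [0, 0, 0], [0, 0, 0], [0, 0, 0], [0, 0, 0], [0, 0, 0], [0, 0, 0]], translation=[[-2, 1, 0], [-2, 1, 1], [-3, 0, 0], [-3, 0, 0], [-3, 0, 1], [-1, 0, 0], [0, 0, 0], [0, 0, 0], [0, 0, 0], [0, 0, 0]], claw=[1, 1, 1, 1, 1, 1, 1, 1, 1, 1])

```text
t: 11.97
ee_pos: [0.5319, 0.0007, 0.2925]
eef_rot: [-1.571, 0.004, -0.002]
force: [-0.8, 0.5, 0.3]
opening: 0.0005
```

```bash
python3 st.py
python3 - <<'E'
from rig import viewer
from b import *
from plan import q
cp=viewer.camera_params("scene"); im=viewer.capture("scene")[:,:,::-1].copy(); cv2.imwrite('pics/s2raw.png',im)
o=cv2.resize(im[150:310,230:450],None,fx=3.5,fy=3.5,interpolation=cv2.INTER_CUBIC)
g=lambda P:np.int32(np.round((proj(cp,a2w(q,P))-[230,150])*3.5*8))
th=np.linspace(0,2*np.pi,40)
cv2.polylines(o,[g([(.104+.024*np.cos(t),.024*np.sin(t),.1) for t in th])],True,(255,0,255),1,cv2.LINE_AA,3)
cv2.polylines(o,[g([(.066,.045,.15),(.066,-.045,.15),(.13,-.045,.15),(.13,.045,.15)])],True,(255,0,255),1,cv2.LINE_AA,3)
cv2.polylines(o,[g([(.104+.0145*np.cos(t),.0145*np.sin(t),.12) for t in th])],True,(0,255,0),1,cv2.LINE_AA,3)
cv2.imwrite('pics/s2.png',o)
E
```

```text
11.9667 [0.53187144 0.00072407 0.29246079] [-0.84706026  0.45937314  0.29712361]
[-0.0615481   0.01132374] 147.0
1
[[-3, 1, 0]]
```

View pics/s2.png

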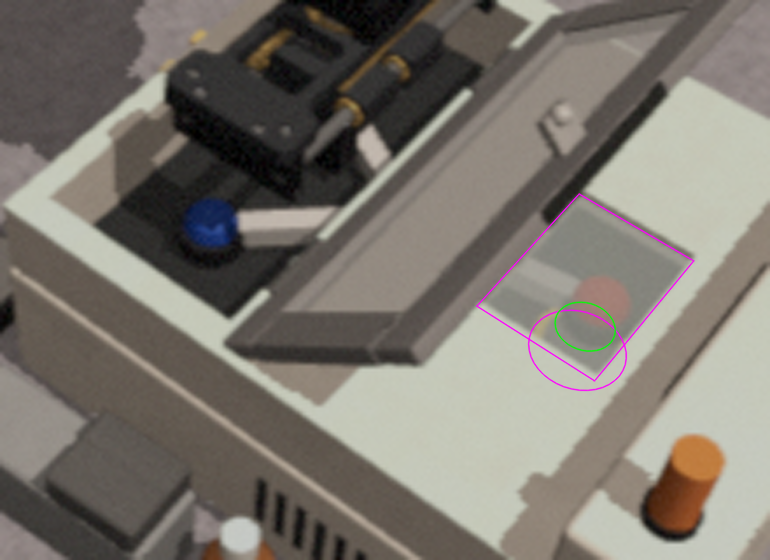

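The window overlay fits. The red stone is at crop (602,298) against the target (585,326), so it still has to turn clockwise. The blue stone is at crop (210,222).

Run:
```python
from rig import viewer
from plan import *
cp=viewer.camera_params("scene")
for nm,c in (('red',(602,299)),('blue',(210,223))):
    c=np.array(c)/3.5+[230,150]
    for z in(.118,.122):
        T=np.arange(-30,330,.25);f=[np.linalg.norm(proj(cp,a2w(q,cup(np.deg2rad(t),0,z)))-c) for t in T];print(nm,z,T[np.argmin(f)],min(f))
```

```text
red 0.118 11.75 0.2352353196882685
red 0.122 10.0 0.05113740589344181
blue 0.118 221.75 0.706713130404249
blue 0.122 223.5 0.5931633597556454
```

Emit:
apply_moves(angular=[[0, 0, 0], [0, 0, 0], [0, 0, 0], [0, 0, 0], [0, 0, 0], [0, 0, 0], [0, 0, 0], [0, 0, 0], [0, 0, 0], [0, 0, 0]], translation=[[4, 0, 0], [4, 0, 0], [0, -35, 0], [0, -35, 0], [0, -35, -10], [0, -35, -20], [0, -35, -10], [0, 0, 0], [0, 0, 0], [0, 0, 0]], claw=[1, 1, 1, 1, 1, 1, 1, 1, 1, 1])

```text
t: 12.85
ee_pos: [0.5401, -0.0389, 0.4672]
eef_rot: [-1.571, 0.003, -0.003]
force: [-0.6, -0.5, -0.6]
opening: 0.0005
```

```bash
cat > meas2.py <<'E'
from plan import *
from rig import viewer
cp=viewer.camera_params("wrist");im=viewer.capture("wrist")[:,:,::-1].copy(); s=env.observe(); print(s['t'],s['ee_pos'])
cv2.imwrite(f"pics/m{s['t']:.2f}.png",im)
h=cv2.cvtColor(im,cv2.COLOR_BGR2HSV)
x0,y0=proj(cp,a2w(q,(-.02,.13,.12)))[0]; x1,y1=proj(cp,a2w(q,(-.14,-.13,.12)))[0]; print(x0,y0,x1,y1)
reg=np.zeros(h.shape[:2],np.uint8); reg[int(y0)-10:int(y1)+10,int(x0):int(x1)]=1
for nm,(lo,hi) in {'amber':((8,120,70),(28,255,255)),'blue':((105,120,40),(130,255,255)),'red':((0,170,100),(6,255,255)),'green':((60,120,50),(90,255,255))}.items():
    m=cv2.inRange(h,lo,hi)*reg; n,_,st,ce=cv2.connectedComponentsWithStats(m)
    for i in range(1,n):
        if st[i,4]>60:
            T=np.arange(0,360,.25);f=[np.linalg.norm(proj(cp,a2w(q,cup(np.deg2rad(t),0)))-ce[i]) for t in T];print(nm,ce[i].round(1),st[i],'ang',T[np.argmin(f)],'err',min(f).round(1))
E
python3 meas2.py
```

```text
12.9 [ 0.53996053 -0.0386199   0.46661879]
156.0733693260857 118.27546951868241 391.1456963413725 227.28248318635806
amber [233.7 187.2] [220 174  29  27 582] ang 151.5 err 1.7
blue [343.5 172.4] [330 159  27  27 554] ang 222.75 err 0.4
```

Wrist camera: amber 151.5°, blue 222.75°, so red is at about 7° and needs 7° more clockwise. The fingers turn out to be thinner along y than I assumed.

Run:
```python
from plan import *
l=np.array([-.0615481,.01132374])
for hy in(.010,.011,.012):
    k=min(np.arange(135,165,.25),key=lambda k:np.linalg.norm((probe(k,hy=hy)-l)@[np.sin(np.deg2rad(k)),-np.cos(np.deg2rad(k))])); print(hy,k)
P=lambda k,c=0:probe(k,hy=.011,clear=c)
print(P(151.1),P(144))
a=P(151.1,.009); rows([(*a,.165,38),(*a,.110,20)])
p=a2w(q,[*a,.110+.182])[0]
rows([(*P(151),.110,3),(*P(147),.11,3),(*P(144),.11,2)],start=p)
```

```text
0.01 151.25
0.011 150.5
0.012 149.5
[-0.06066632  0.01011581] [-0.05913542  0.01728257]
7
[[0, 30, 9], [1, 30, 9], [0, 30, 9], [0, 30, 9], [0, 18, 0], [0, 18, 0], [0, 19, 0]]
8
[[-2, 0, 1], [-2, 0, 1], [-2, 0, 1], [-2, 0, 1], [-2, 0, 1], [-2, 0, 0], [-2, 0, 1], [-1, 0, 0]]
```

Emit:
apply_moves(angular=[[0, 0, 0], [0, 0, 0], [0, 0, 0], [0, 0, 0], [0, 0, 0], [0, 0, 0], [0, 0, 0], [0, 0, 0], [0, 0, 0], [0, 0, 0]], translation=[[0, 30, 9], [1, 30, 9], [0, 30, 9], [0, 28, 9], [0, 0, 0], [0, 18, 0], [0, 18, 0], [0, 18, 0], [0, 0, 0], [0, 0, 0]], claw=[1, 1, 1, 1, 1, 1, 1, 1, 1, 1])

```text
t: 13.73
ee_pos: [0.5411, -0.0035, 0.2961]
eef_rot: [-1.571, 0.004, -0.002]
force: [0.1, 0.3, 0.2]
opening: 0.0003
```

Emit:
apply_moves(angular=[[0, 0, 0], [0, 0, 0], [0, 0, 0], [0, 0, 0], [0, 0, 0], [0, 0, 0], [0, 0, 0], [0, 0, 0], [0, 0, 0], [0, 0, 0]], translation=[[-2, 0, 1], [-2, 0, 1], [-2, 0, 1], [-2, 0, 1], [-2, 0, 1], [-2, 0, 0], [-2, 0, 1], [-1, 0, 0], [0, 0, 0], [0, 0, 0]], claw=[1, 1, 1, 1, 1, 1, 1, 1, 1, 1])

```text
t: 14.57
ee_pos: [0.526, 0.0028, 0.2958]
eef_rot: [-1.571, 0.003, -0.003]
force: [1.4, -0.4, -0.0]
opening: 0.0003
```

Emit:
apply_moves(angular=[[0, 0, 0], [0, 0, 0], [0, 0, 0], [0, 0, 0], [0, 0, 0], [0, 0, 0], [0, 0, 0], [0, 0, 0], [0, 0, 0], [0, 0, 0]], translation=[[4, 0, 0], [4, 0, 0], [0, -35, 0], [0, -35, 0], [0, -35, -10], [0, -35, -20], [0, -35, -10], [0, 0, 0], [0, 0, 0], [0, 0, 0]], claw=[1, 1, 1, 1, 1, 1, 1, 1, 1, 1])

```text
t: 15.4
ee_pos: [0.534, -0.0368, 0.4698]
eef_rot: [-1.571, 0.004, -0.002]
force: [-0.4, 0.0, -1.2]
opening: 0.0004
```

```bash
python3 meas2.py
```

```text
15.45 [ 0.53387446 -0.03652193  0.46931703]
163.28413944474852 120.3671719235202 395.5868101170888 228.24973866481997
amber [231.4 183.6] [218 170  28  28 577] ang 145.5 err 1.7
blue [341.  180.2] [328 167  27  26 527] ang 216.75 err 0.2
```

Red is now about 1.1° off (2 mm at the cup). I'll cross-check through the window numerically and plan the lid swing.

Run:
```python
from rig import viewer
from plan import *
cp=viewer.camera_params("scene"); im=viewer.capture("scene")[:,:,::-1].copy(); cv2.imwrite('pics/s3raw.png',im)
W=proj(cp,a2w(q,[(.066,.045,.15),(.066,-.045,.15),(.13,-.045,.15),(.13,.045,.15)])); m=np.zeros(im.shape[:2],np.uint8); cv2.fillPoly(m,[np.int32(W)],1)
d=im[:,:,2].astype(int)-im[:,:,1]; mm=((d>35)&(m>0)).astype(np.uint8); n,_,st,ce=cv2.connectedComponentsWithStats(mm)
print(st[1:],ce[1:],proj(cp,a2w(q,[cup(np.deg2rad(t),0,.122) for t in(-5,0,5,10)])).round(1).tolist())
th=q[4]; print('lid',th)
def C(t,d,n=.010): return np.array([-.012-d*np.cos(t)+n*np.sin(t),.15+d*np.sin(t)+n*np.cos(t)])
e=C(th,.13); x0=e[0]+.010+.014
rows([(-.09,0,.287,38),(x0,0,.287,38),(x0,0,e[1]-.035,20)])
p=a2w(q,[x0,0,e[1]-.035+.182])[0]
w=[]
for t in np.arange(th,1.57,-.06): c=C(t,.13); w.append((c[0]+.010,0,c[1]-.035+.023*min(1,max(0,(2.1-t)/.5)),40))
for t in np.arange(1.55,.13,-.06): c=C(t,.118); w.append((c[0]+.010,0,c[1],40))
print(w[0],w[-1]); rows(w,start=p)
```

```text
[[398 239   1   1   1]
 [400 240   1   1   1]] [[398. 239.]
 [400. 240.]] [[394.2, 245.6], [397.3, 242.4], [399.9, 239.0], [402.0, 235.4]]
lid 2.4515876566462
12
[[9, 0, 9], [0, 0, 34], [0, 0, 35], [1, 0, 35], [0, 0, 35], [0, 0, 35], [0, 0, 34], [0, 19, 0], [0, 20, 0], [0, 19, 0]]
[[0, 20, 0], [0, 19, 0]]
(np.float64(0.10462697881298938), 0, np.float64(0.19003790634882023), 40) (np.float64(-0.11660717900465824), 0, np.float64(0.179819364859001), 40)
39
[[0, 0, -14], [0, -6, -5], [0, -6, -5], [0, -6, -5], [0, -5, -6], [0, -5, -6], [0, -5, -6], [0, -7, -7], [0, -7, -7], [0, -6, -7]]
[[0, -5, -7], [-1, -6, -7], [0, -5, -8], [0, -4, -8], [0, -4, -7], [0, -1, -8], [0, 0, -7], [0, 0, -7], [0, 0, -7], [0, 2, -7]]
[[0, 1, -7], [0, 2, -7], [0, 2, -7], [0, 3, -7], [0, 3, -6], [0, 3, -6], [0, 4, -6], [0, 4, -6], [0, 5, -5], [0, 5, -6]]
[[0, 5, -5], [0, 5, -4], [0, 6, -4], [0, 6, -4], [0, 6, -4], [0, 6, -3], [0, 7, -3], [0, 6, -2], [0, 7, -2]]
```

Run:
```python
from rig import viewer
from plan import *
cp=viewer.camera_params("scene")
T=np.arange(-10,20,.25);pr=[proj(cp,a2w(q,cup(np.deg2rad(t),0,.122)))[0] for t in T]
W=proj(cp,a2w(q,[(.066,.045,.15),(.066,-.045,.15),(.13,-.045,.15),(.13,.045,.15)])); m=np.zeros((420,560),np.uint8); cv2.fillPoly(m,[np.int32(W)],1)
for f in('s2raw','s3raw'):
    im=cv2.imread(f'pics/{f}.png'); d=cv2.GaussianBlur(im.astype(np.float32),(3,3),0); d=d[:,:,2]-d[:,:,1]
    for th in(15,20,25,30):
        n,_,st,ce=cv2.connectedComponentsWithStats(((d>th)&(m>0)).astype(np.uint8)); i=1+np.argmax(st[1:,4]); e=np.linalg.norm(pr-ce[i],axis=1); print(f,th,st[i],ce[i].round(1),T[e.argmin()],e.min().round(1))
    print(d[m>0].max())
o=cv2.resize(cv2.imread('pics/s3raw.png')[195:275,355:445],None,fx=6,fy=6,interpolation=cv2.INTER_CUBIC); cv2.imwrite('pics/s3.png',o)
```

```text
s2raw 15 [394 229  16  14 186] [401.6 235.6] 9.5 0.4
s2raw 20 [394 229  16  14 166] [401.6 235.5] 9.5 0.4
s2raw 25 [395 230  14  12 135] [401.8 235.4] 9.75 0.3
s2raw 30 [396 230  13  10  96] [402.  234.5] 11.0 0.5
34.9375
s3raw 15 [391 233  16  15 189] [398.7 239.8] 3.5 0.5
s3raw 20 [391 233  16  14 171] [398.7 239.6] 3.75 0.6
s3raw 25 [392 234  14  12 138] [398.8 239.5] 3.75 0.6
s3raw 30 [394 234  12  10  93] [399.4 238.7] 5.0 0.6
35.0
```

View pics/s3.png

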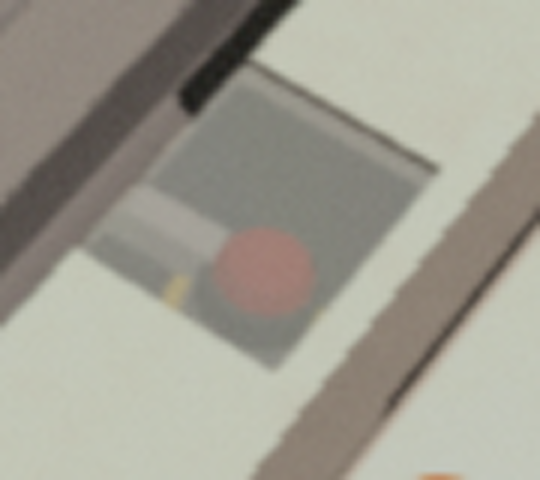

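The scene camera reads 3.5°, the wrist about 1.1°. I'll settle it with the wrist camera straight over the port, on the way to the lid.

Emit:
apply_moves(angular=[[0, 0, 0], [0, 0, 0], [0, 0, 0], [0, 0, 0], [0, 0, 0], [0, 0, 0], [0, 0, 0], [0, 0, 0], [0, 0, 0], [0, 0, 0]], translation=[[9, 0, 9], [0, 0, 34], [0, 0, 35], [1, 0, 35], [0, 0, 35], [0, 0, 15], [0, 0, 0], [0, 0, 0], [0, 0, 0], [0, 0, 0]], claw=[1, 1, 1, 1, 1, 1, 1, 1, 1, 1])

```text
t: 16.33
ee_pos: [0.5447, 0.1241, 0.4705]
eef_rot: [-1.571, 0.005, -0.005]
force: [-1.2, 0.4, 0.5]
opening: 0.0004
```

Run:
```python
from rig import viewer
from plan import *
cp=viewer.camera_params("wrist"); im=viewer.capture("wrist")[:,:,::-1].copy(); print(env.observe()['ee_pos'])
T=np.arange(-12,12,.25);pr=np.array([proj(cp,a2w(q,cup(np.deg2rad(t),0,.122)))[0] for t in T])
d=cv2.GaussianBlur(im.astype(np.float32),(3,3),0); D=d[:,:,2]-d[:,:,1]
c=proj(cp,a2w(q,(.104,0,.12)))[0]; x,y=np.int32(c); print(c)
n,_,st,ce=cv2.connectedComponentsWithStats((D[y-30:y+30,x-40:x+40]>18).astype(np.uint8))
for i in range(1,n):
    if st[i,4]>30: p=ce[i]+[x-40,y-30]; e=np.linalg.norm(pr-p,axis=1); print(st[i],p,T[e.argmin()],e.min())
s=5;o=cv2.resize(im[y-50:y+50,x-75:x+75],None,fx=s,fy=s,interpolation=cv2.INTER_CUBIC)
g=lambda P:np.int32(np.round((proj(cp,a2w(q,P))-[x-75,y-50])*s*8))
th=np.linspace(0,2*np.pi,40)
cv2.polylines(o,[g([(.104+.024*np.cos(t),.024*np.sin(t),.1) for t in th])],True,(255,0,255),1,cv2.LINE_AA,3)
cv2.polylines(o,[g([(.066,.045,.15),(.066,-.045,.15),(.13,-.045,.15),(.13,.045,.15)])],True,(255,0,255),1,cv2.LINE_AA,3)
cv2.imwrite('pics/p.png',o)
```

```text
[0.54471394 0.1242125  0.47067014]
[276.17982362 155.81332175]
[ 23  20  25  25 500] [270.91  157.296] 3.25 1.1726579976660598
```

View pics/p.png

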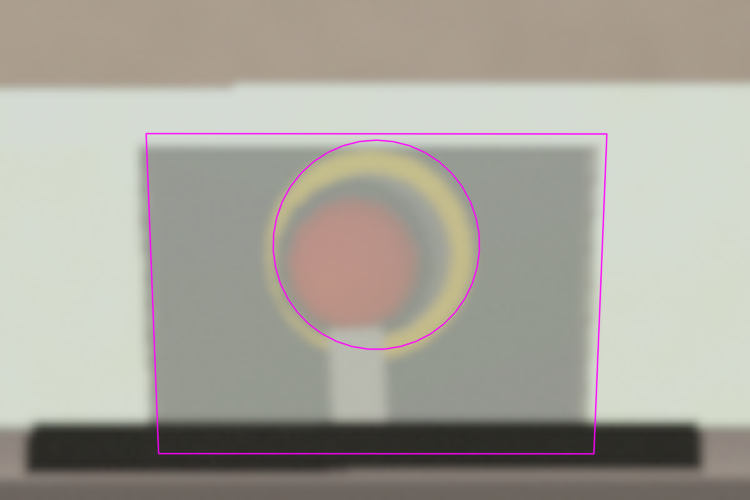

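Port view: ring centre at crop (370,253), stone centre at (354,263), with little lateral parallax. The cup is about 3.4 mm off centre, well inside 10 mm. Now behind the lid's edge.

Emit:
apply_moves(angular=[[0, 0, 0], [0, 0, 0], [0, 0, 0], [0, 0, 0], [0, 0, 0], [0, 0, 0], [0, 0, 0], [0, 0, 0], [0, 0, 0], [0, 0, 0]], translation=[[0, 0, 29], [0, 0, 29], [0, 0, 0], [0, 20, 0], [0, 20, 0], [0, 20, 0], [0, 19, 0], [0, 19, 0], [0, 0, 0], [0, 0, 0]], claw=[1, 1, 1, 1, 1, 1, 1, 1, 1, 1])

```text
t: 17.22
ee_pos: [0.5448, 0.183, 0.3726]
eef_rot: [-1.572, 0.005, -0.003]
force: [-0.0, -0.5, 1.0]
opening: 0.0001
```

Run:
```python
from plan import *
from rig import viewer
s=env.observe(); print(s['t'],s['ee_pos'],s['force'])
im=viewer.capture("side")[:,:,::-1]; cv2.imwrite('pics/l1.png',cv2.resize(im[40:260,100:400],None,fx=2.5,fy=2.5))
```

```text
17.2167 [0.5447818  0.18295498 0.37259539] [-0.01702133 -0.48972144  1.03036821]
```

View pics/l1.png

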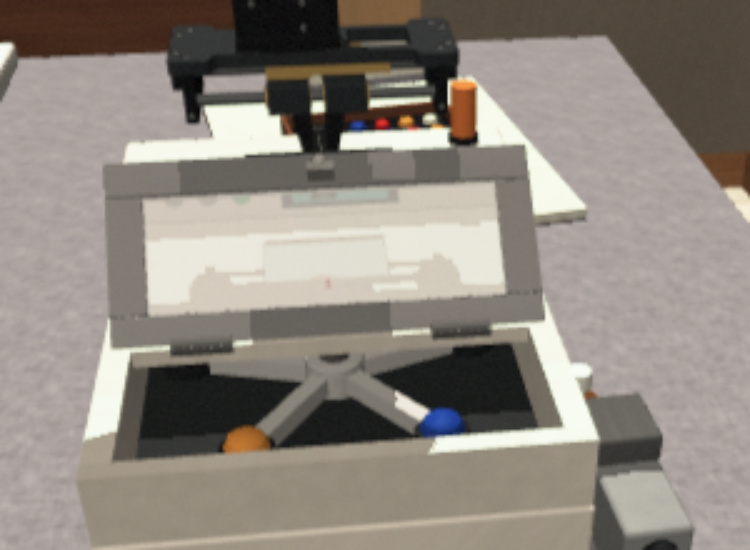

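The fingers are behind the lid's front rail at mid-width, and nothing is touching. Starting the swing.

Emit:
apply_moves(angular=[[0, 0, 0], [0, 0, 0], [0, 0, 0], [0, 0, 0], [0, 0, 0], [0, 0, 0], [0, 0, 0], [0, 0, 0], [0, 0, 0], [0, 0, 0]], translation=[[0, 0, -8], [0, 0, -8], [0, -6, -5], [0, -6, -5], [0, -6, -5], [0, -5, -6], [0, -5, -6], [0, -5, -6], [0, -7, -7], [0, -7, -7]], claw=[1, 1, 1, 1, 1, 1, 1, 1, 1, 1])

```text
t: 18.1
ee_pos: [0.5445, 0.1198, 0.4202]
eef_rot: [-1.571, 0.004, -0.003]
force: [0.6, 2.0, -0.5]
opening: 0.0005
```

```bash
cat > lid.py <<'E'
from plan import *
from rig import viewer
import sys
s=env.observe(); print(s['t'],s['ee_pos'],s['force'],s['wrist_torque'])
def C(t,d,n=.010): return np.array([-.012-d*np.cos(t)+n*np.sin(t),.15+d*np.sin(t)+n*np.cos(t)])
w=[]
for t in np.arange(2.45,1.57,-.06): c=C(t,.13); w.append((c[0]+.010,0,c[1]-.035+.023*min(1,max(0,(2.1-t)/.5)),40,t))
for t in np.arange(1.55,.13,-.06): c=C(t,.118); w.append((c[0]+.010,0,c[1],40,t))
lx=(s['ee_pos'][:2]-q[:2])@[np.cos(q[2]),np.sin(q[2])]; z=s['ee_pos'][2]-.182
i=min(range(len(w)),key=lambda i:abs(w[i][0]-lx)); print('lx',lx,'tip',z,'matches',w[i])
rows([v[:4] for v in w[i+1:i+11]])
E
python3 lid.py
```

```text
18.1 [0.54447938 0.11979273 0.42019989] [ 0.5527601   2.01386528 -0.47661258] [0.34861843 0.07917079 0.00300171]
lx 0.057611410419941785 tip 0.23819988961772176 matches (np.float64(0.057742725999331695), 0, np.float64(0.23687135727123387), 40, np.float64(1.9699999999999998))
10
[[0, -5, -7], [0, -6, -7], [0, -5, -8], [0, -5, -7], [-1, -4, -8], [0, -4, -8], [0, -1, -7], [0, 0, -7], [0, 0, -7], [0, 1, -7]]
```

Contact at 2.0 N in +y, which matches the hinge friction. Continuing.

Emit:
apply_moves(angular=[[0, 0, 0], [0, 0, 0], [0, 0, 0], [0, 0, 0], [0, 0, 0], [0, 0, 0], [0, 0, 0], [0, 0, 0], [0, 0, 0], [0, 0, 0]], translation=[[0, -5, -7], [0, -6, -7], [0, -5, -8], [0, -5, -7], [0, -4, -8], [0, -4, -8], [0, -1, -7], [0, 0, -7], [0, 0, -7], [0, 1, -7]], claw=[1, 1, 1, 1, 1, 1, 1, 1, 1, 1])

```text
t: 18.93
ee_pos: [0.5443, 0.047, 0.4489]
eef_rot: [-1.571, 0.003, -0.004]
force: [0.3, 1.7, 1.6]
opening: -0.0001
```

```bash
python3 lid.py
python3 - <<'E'
from rig import viewer
import cv2
cv2.imwrite('pics/l2.png',cv2.resize(viewer.capture("scene")[100:330,200:500,::-1],None,fx=2.4,fy=2.4))
E
```

```text
18.9333 [0.54434099 0.04699375 0.44894019] [0.29004528 1.71552857 1.61117108] [ 0.32507549 -0.00428124  0.02846127]
lx -0.015186575121971947 tip 0.26694019007898717 matches (np.float64(-0.01573598646372748), 0, np.float64(0.2676236484550122), 40, np.float64(1.3699999999999999))
10
[[-1, 0, -8], [0, 2, -7], [0, 2, -6], [0, 2, -7], [0, 3, -7], [0, 3, -6], [0, 3, -6], [0, 4, -6], [0, 4, -6], [0, 5, -6]]
```

View pics/l2.png

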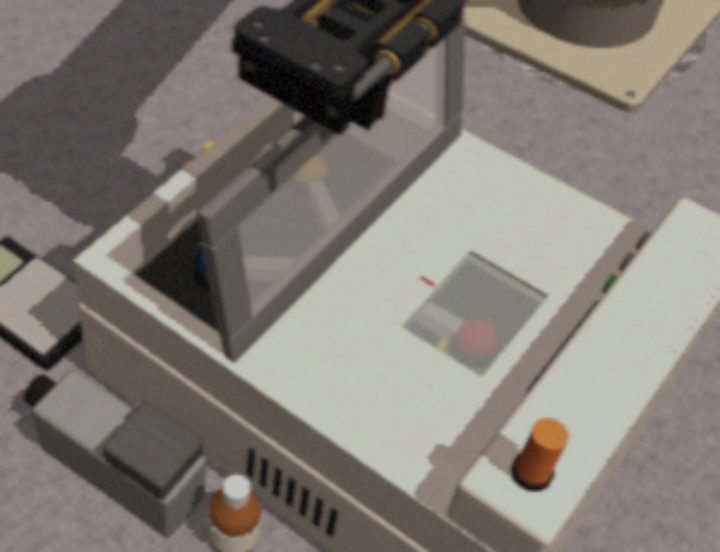

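The lid is past vertical with the fingers on its outer face, and the cup is still under the window. Continuing down.

Emit:
apply_moves(angular=[[0, 0, 0], [0, 0, 0], [0, 0, 0], [0, 0, 0], [0, 0, 0], [0, 0, 0], [0, 0, 0], [0, 0, 0], [0, 0, 0], [0, 0, 0]], translation=[[0, 0, -8], [0, 2, -7], [0, 2, -6], [0, 2, -7], [0, 3, -7], [0, 3, -6], [0, 3, -6], [0, 4, -6], [0, 4, -6], [0, 5, -6]], claw=[1, 1, 1, 1, 1, 1, 1, 1, 1, 1])

```text
t: 19.82
ee_pos: [0.544, -0.0179, 0.4203]
eef_rot: [-1.571, 0.003, -0.003]
force: [0.2, 1.1, -0.4]
opening: 0.0003
```

```bash
python3 lid.py
```

```text
19.8167 [ 0.5439928  -0.01790831  0.42032198] [ 0.16235725  1.13810077 -0.35269287] [0.03654915 0.02617525 0.0343994 ]
lx -0.08008942488185909 tip 0.2383219777070988 matches (np.float64(-0.07975210662781781), 0, np.float64(0.23932306485413746), 40, np.float64(0.7699999999999994))
10
[[-1, 4, -5], [0, 5, -5], [0, 5, -4], [0, 6, -5], [0, 6, -4], [0, 6, -3], [0, 6, -3], [0, 7, -3], [0, 7, -3], [0, 7, -2]]
```

Emit:
apply_moves(angular=[[0, 0, 0], [0, 0, 0], [0, 0, 0], [0, 0, 0], [0, 0, 0], [0, 0, 0], [0, 0, 0], [0, 0, 0], [0, 0, 0], [0, 0, 0]], translation=[[0, 4, -5], [0, 5, -5], [0, 5, -5], [0, 6, -5], [0, 6, -5], [0, 6, -4], [0, 6, -4], [0, 7, -4], [0, 7, -3], [0, 5, -2]], claw=[1, 1, 1, 1, 1, 1, 1, 1, 1, 1])

```text
t: 20.65
ee_pos: [0.5437, -0.0598, 0.3628]
eef_rot: [-1.571, 0.004, -0.003]
force: [0.4, 1.5, 0.2]
opening: 0.0004
```

```bash
python3 lid.py
```

```text
20.65 [ 0.54370928 -0.05978517  0.36278253] [0.41713807 1.46381912 0.15595335] [ 0.03393059  0.02376376 -0.03384548]
lx -0.12196722933874657 tip 0.18078253380953785 matches (np.float64(-0.11660717900465824), 0, np.float64(0.179819364859001), 40, np.float64(0.16999999999999882))Traceback (most recent call last):
  File "lid.py", line 11, in <module>
    rows([v[:4] for v in w[i+1:i+11]])
    ~~~~^^^^^^^^^^^^^^^^^^^^^^^^^^^^^^
  File "plan.py", line 16, in rows
    c=np.cumsum(out,0); o=np.diff(np.r_[[[0,0,0]],np.round(c,0)],axis=0).astype(int).tolist()
                                  ~~~~~^^^^^^^^^^^^^^^^^^^^^^^^^
    res = self.concatenate(tuple(objs), axis=axis)
ValueError: all the input arrays must have same number of dimensions, but the array at index 0 has 2 dimension(s) and the array at index 1 has 1 dimension(s)
```

Emit:
apply_moves(angular=[[0, 0, 0], [0, 0, 0], [0, 0, 0], [0, 0, 0], [0, 0, 0], [0, 0, 0], [0, 0, 0], [0, 0, 0], [0, 0, 0], [0, 0, 0]], translation=[[0, 2, -2], [0, 2, -1], [0, 2, 0], [0, 2, 0], [0, 1, 0], [0, 1, 0], [0, 1, 0], [0, 1, 0], [0, 1, 0], [0, 0, 0]], claw=[1, 1, 1, 1, 1, 1, 1, 1, 1, 1])

```text
t: 21.48
ee_pos: [0.5439, -0.063, 0.3513]
eef_rot: [-1.571, 0.003, -0.005]
force: [-0.2, -0.1, 0.5]
opening: 0.0005
```

Emit:
apply_moves(angular=[[0, 0, 0], [0, 0, 0], [0, 0, 0], [0, 0, 0], [0, 0, 0], [0, 0, 0], [0, 0, 0], [0, 0, 0], [0, 0, 0], [0, 0, 0]], translation=[[0, 1, 0], [0, 1, 0], [0, 1, 0], [0, 1, 0], [0, 1, 0], [0, 1, 0], [0, 0, 0], [0, 0, 0], [0, 0, 0], [0, 0, 0]], claw=[1, 1, 1, 1, 1, 1, 1, 1, 1, 1])

```text
t: 22.32
ee_pos: [0.5438, -0.0621, 0.3446]
eef_rot: [-1.571, 0.003, -0.003]
force: [0.2, -0.4, 0.1]
opening: 0.0006
```

Run:
```python
from plan import *
from rig import viewer
s=env.observe(); print(s['t'],s['ee_pos'],s['force'])
im=viewer.capture("side")[:,:,::-1]; cv2.imwrite('pics/l3.png',cv2.resize(im[60:310,110:410],None,fx=2.4,fy=2.4))
```

```text
22.3167 [ 0.54377824 -0.06205879  0.34456051] [ 0.15803948 -0.36048098  0.08944662]
```

View pics/l3.png

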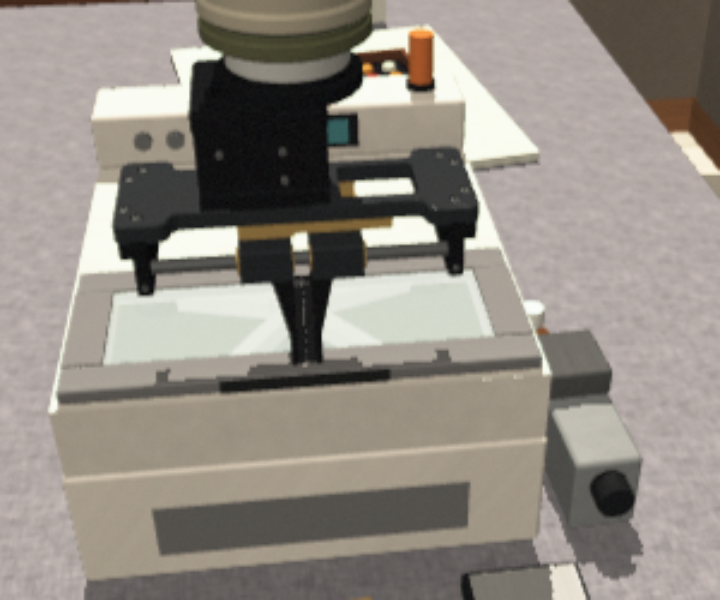

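The lid looks shut, or very nearly so, with the fingertips just above the front rail. I'll press further to confirm it is seated.

Emit:
apply_moves(angular=[[0, 0, 0], [0, 0, 0], [0, 0, 0], [0, 0, 0], [0, 0, 0], [0, 0, 0], [0, 0, 0], [0, 0, 0], [0, 0, 0], [0, 0, 0]], translation=[[0, 1, 0], [0, 0, 0], [0, 1, 0], [0, 0, 0], [0, 1, 0], [0, 0, 0], [0, 1, 0], [0, 0, 0], [0, 0, 0], [0, 0, 0]], claw=[1, 1, 1, 1, 1, 1, 1, 1, 1, 1])

```text
t: 23.2
ee_pos: [0.5439, -0.0625, 0.3424]
eef_rot: [-1.57, 0.003, -0.004]
force: [-8.1, 2.2, 18.5]
opening: 0.0005
```

18.5 N at tip height 0.1604, which is the given shut height of 0.160, so the lid is fully down. Lifting clear and checking numerically.

Emit:
apply_moves(angular=[[0, 0, 0], [0, 0, 0], [0, 0, 0], [0, 0, 0], [0, 0, 0], [0, 0, 0], [0, 0, 0], [0, 0, 0], [0, 0, 0], [0, 0, 0]], translation=[[0, -4, 0], [0, -15, 0], [0, -30, 0], [0, -35, 0], [0, -35, 0], [0, -20, 0], [0, 0, 0], [0, 0, 0], [0, 0, 0], [0, 0, 0]], claw=[1, 1, 1, 1, 1, 1, 1, 1, 1, 1])

```text
t: 24.03
ee_pos: [0.5436, -0.0621, 0.4784]
eef_rot: [-1.571, 0.005, -0.001]
force: [0.5, 0.4, -0.5]
opening: 0.0003
```

Run:
```python
from plan import *
from rig import viewer
s=env.observe(); print(s['t'],s['ee_pos'],s['force'],np.abs(s['qd']).max())
sd=viewer.capture("side")[:,:,::-1].copy(); cs=viewer.capture("scene")[:,:,::-1].copy()
cv2.imwrite('pics/f_side.png',sd); cv2.imwrite('pics/f_scene.png',cs)
# lid front outer edge rows at both ends: predicted for angles, and measured grey profile
cd=viewer.camera_params("side")
C=lambda t,y:(-.012-.13*np.cos(t)+.010*np.sin(t),y,.15+.13*np.sin(t)+.010*np.cos(t))
g=cv2.cvtColor(sd,cv2.COLOR_BGR2GRAY)
for y in(-.1,.1):
    print('y',y,[(t,proj(cd,a2w(q,C(t,y)))[0].round(1).tolist()) for t in(0,.04,.12)])
    u,v=np.int32(proj(cd,a2w(q,C(0,y)))[0]); print(v-14,g[v-14:v+12,u-1:u+2].mean(1).round(0).tolist())
cp=viewer.camera_params("scene")
T=np.arange(-10,20,.25);pr=np.array([proj(cp,a2w(q,cup(np.deg2rad(t),0,.122)))[0] for t in T])
W=proj(cp,a2w(q,[(.066,.045,.15),(.066,-.045,.15),(.13,-.045,.15),(.13,.045,.15)])); m=np.zeros((420,560),np.uint8); cv2.fillPoly(m,[np.int32(W)],1)
d=cv2.GaussianBlur(cs.astype(np.float32),(3,3),0); d=d[:,:,2]-d[:,:,1]
n,_,st,ce=cv2.connectedComponentsWithStats(((d>20)&(m>0)).astype(np.uint8)); i=1+np.argmax(st[1:,4]); print('red',ce[i],T[np.linalg.norm(pr-ce[i],axis=1).argmin()])
# instruments: template shift vs the first pictures (800x600 saves)
for nm,pic,cur,boxes in(('scene','a',cs,{'refr':(305,365,400,455),'oil':(408,428,442,472),'scale':(255,285,310,350)}),('side','b',sd,{'calipers':(225,440,385,510),'scale':(432,422,532,528),'refr':(485,310,538,395)})):
    A=cv2.resize(cv2.imread(f'pics/{pic}.png'),(560,420),interpolation=cv2.INTER_AREA)
    for k,b in boxes.items():
        x0,y0,x1,y1=np.int32(np.array(b)*.7); r=cv2.matchTemplate(cur[y0-15:y1+15,x0-15:x1+15],A[y0:y1,x0:x1],cv2.TM_CCOEFF_NORMED); _,mx,_,l=cv2.minMaxLoc(r); print(nm,k,round(mx,2),np.array(l)-15)
```

```text
24.0333 [ 0.54362692 -0.06211821  0.47843782] [ 0.52790683  0.38790557 -0.52012507] 0.002613824563419275
y -0.1 [(0, [306.9, 209.7]), (0.04, [307.0, 206.5]), (0.12, [307.1, 200.0])]
195 [189.0, 189.0, 189.0, 189.0, 189.0, 178.0, 153.0, 142.0, 142.0, 143.0, 143.0, 144.0, 145.0, 146.0, 147.0, 136.0, 102.0, 75.0, 70.0, 68.0, 79.0, 115.0, 138.0, 133.0, 127.0, 127.0]
y 0.1 [(0, [164.9, 220.0]), (0.04, [164.4, 216.8]), (0.12, [163.4, 210.1])]
206 [188.0, 189.0, 189.0, 188.0, 189.0, 170.0, 139.0, 142.0, 142.0, 143.0, 143.0, 143.0, 145.0, 144.0, 144.0, 131.0, 96.0, 72.0, 71.0, 69.0, 79.0, 115.0, 140.0, 134.0, 128.0, 127.0]
red [398.82317073 239.72560976] 3.5
scene refr 1.0 [0 0]
scene oil 1.0 [0 0]
scene scale 1.0 [0 0]
side calipers 0.97 [0 0]
side scale 1.0 [0 0]
side refr 1.0 [0 0]
```

The lid edge is at rows 210.5 and 221, against 209.7 and 220.0 predicted for shut (0.12 rad open would be about 10 rows higher). The cup is unmoved and the instruments have not shifted. Handing in.

```bash
python3 -c "
from rig import env
print(env.close_job())"
```

```text
the job is handed in; nothing more can be done
None
```

The red stone's cup now stands over the measuring port and the lid is shut past its catch. I handed the job in at about 24 s of the 69 s allowed; it gave no verdict.

I turned the turret clockwise with the closed fingertips, pushing the bare red, green and amber arms in turn, then gave amber a small correction of about 7°. I then swung the lid over from behind its free edge and pressed its front rail down.

**Last checks:**
- **Red cup:** the wrist camera over the port showed it about 3.4 mm off centre, against the 10 mm limit. The methods disagreed somewhat: about 1.1° off from amber and blue in the well, 1.9° over the port, and 3.5° from the scene camera. The scene camera had read about 2.5° high in an earlier comparison. Even its reading would mean only about 6 mm. It read the same 3.5° after the lid was shut.
- **Lid:** I did not see the catch snap itself. When I pressed again, the rail resisted with 18.5 N at 160.4 mm height, where a shut lid sits at 160 mm. After I lifted off, the lid's front edge was still within about 1 pixel of its shut position in the side picture.
- **Other instruments:** the scale, bottle, refractometer and calipers showed no shift in the pictures compared with the start.
- **Arm:** it ended clear of everything, with no contact force.

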